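Undo the lock of unknown thread and ease the waste flap shut

ROBOT

A 6-joint arm with a two-finger parallel gripper is mounted at the origin on the work surface. World frame = base frame: x ahead of the robot, y to its left, z up, the work surface at z = 0. Lengths are in m, angles in rad, forces in N, time in s.
With the tool pointing down it reaches from about 0.35 to 0.85 m from the base axis. Payload 8.1 kg.
Tool frame: the origin (TCP) lies at the very end of the fingers, on their centre line; the grasp point (between the pads) lies 19 mm behind it (grasp_offset is the distance from the TCP to the grasp point, in m); z points along the fingers, y is the direction in which the jaws open and shut (so a half turn about z gives the same grasp; the last joint's range is limited). The gripper opens to 93 mm and grips with 3 to 60 N. Pads are 15 mm wide; open, the fingers measure 128 mm over their backs; the gripper's body (75 mm by 188 mm) begins 65 mm behind the grasp point.
Start: joints at [-1.252, 0.13, 1.488, -0, 1.523, -0.085], TCP at [0.236, -0.552, 0.219] pointing down, gripper open.
Joint ranges: [-2.96, 2.96], [-0.89, 2.26], [0.02, 2.5], [-1.34, 4.48], [0, 2.73], [-2.66, 2.66]. Speed limits (rad/s): [2.39, 2.39, 2.79, 3.14, 3.14, 3.14].

INTERFACE

Orientations are given as a rotation vector (axis times angle).
In Python, from plant import read_state, read_camera, close_job, search_frame, masks_of, grasp_offset gives the robot as it stands.
- The arm moves only by the tool drive_tool, never from a script. Its argument "plan" is a list of rows, each an object with "claw": the closure, from 0 (fully open) to 1 (shut); "linear": the shift along the tool's x, y, z in cm, a list of three; "angular": the turn, a rotation vector about the tool's x, y, z in degrees, a list of three. In form: [{"claw": claw, "linear": [tx, ty, tz], "angular": [ax, ay, az]}, ...]. A call has 1 to 12 rows; each row shifts and turns the commanded pose from where the row before left it, along the tool's axes as they then stand; what a row does not reach is not made up. A row lasts 1/8 s, in which the tool goes at most 62.5 mm and 10.7 degrees, less where a joint would pass 70% of its speed; a pose out of reach is approached as far as the arm can. A call is refused whole if a number of a shift passes 6.25 or a number of a turn 10.7, either way. A call with a gripper value outside its range is refused whole. The fingers move at their own pace and stop on an object; "newtons" is the grip in N (left out, the last holds). Time passes only in rows, so rows that do not move let the fingers close. It gives the time, the measured TCP pose, the force and the opening at its end, in the units of the state.
- read_state(): the state, without advancing time (a new reading comes with each control period).
- read_camera(name): name is "scene" or "top" or "wrist"; returns a dict with "pixels" (400x640x3 uint8, red, green, blue), "K" (3x3 intrinsics, pixels), "D" ([k1, k2, p1, p2, k3] as OpenCV has them; the pictures are not rectified), "xyz" and "attitude" of the camera in the world. Camera axes: x right, y up, looking along -z (the intrinsics and any distortion apply to the point x, -y, -z); pixel columns grow to the right and rows downward; lengths in m; the calibration is good to about 2 mm. A picture is of the moment at which its call begins. There is no depth.
- close_job(): hands the job in, once; it reports no verdict.
Trained networks look in a picture, given as the dict that the camera call returned (one of the last four; its "shot" number tells which), for a name from the list of things; names that differ only in an ending like _2 or _b are one class to them, and where a whole thing is asked for, a point or a joint stands for the part that bears it (a point fixed in the world has none). Each returns a list of dicts, best first, with "p" (0 to 1); they miss things now and then, are a little off and sometimes report something else, mostly with a low value. They report only what shows in the picture. A call takes as long as a camera call.
- search_frame(picture, label): "at" ([x, y, z] in m, in world coordinates, good to about 4 mm: the middle of the surface that is visible of it).
- masks_of(picture, label): "mask" (400x640 bool, what is visible of it).
The state is a dict: "t": time; "q": joint angles; "dq": joint speeds; "joint_torque": joint torques, N m; "tool_pos": TCP position; "orientation": TCP orientation; "force": force on the tool from outside, world axes, zero at the start; "wrist_torque": the same for the moment, N m; "opening": finger opening in m.
Only numpy, scipy, OpenCV 4.12 (cv2) and the standard library are available. Lean on these libraries where they do the work, as an engineer would, in place of code of your own. Each camera call takes 0.05 s, during which the arm holds its last target.

TASK

The spring flap of the bench waste bin has been left locked wide open: undo the lock by turning its cross-bar all the way round to its stop, but the thread may be right-hand or left-hand, so feel which way it gives and do not force it the other way. Then bring the flap over by its handle and ease it fully shut against its spring without letting it slam, and let go. Leave everything else on the table where it stands.

Things in the scene. Friction and masses are not known exactly. Their poses are not given: they have to be found in the camera images.
- bin: White steel bench waste bin, fixed; origin on the table, -x is its front (to the robot), z up. In its frame the box spans x -80 to +100, y -210 to +130 mm, top at 100. Right part (y below -30) is closed and carries the lock; left part is an open chamber under the flap. Place and angle vary.
- bin_hinge (a point): Middle of the flap's hinge axis, fixed to the bin at x +55, y +45, z +105 mm of its frame; the axis runs along the bin's y. The flap is an aluminium plate 128 (from the hinge) x 148 x 8 mm. Site axes as the bin's.
- flap_bar (a point): Centre of the flap's handle: a level steel bar 12 mm thick, 90 mm long along y, on two arms beyond the flap's free edge (34 mm clear between bar and edge for a finger). With the flap at angle a it lies 170*cos(a) mm in front (-x) of the hinge axis and 170*sin(a) above it; shut, it is 35 mm in front of the box, 105 mm high. Axes turn with the flap.
- flap (a joint): Flap angle, rad: 0 shut (level), 1.8 wide open, leaning back past upright (the start). An over-centre spring holds it open above about 1.48 rad and pulls it shut below that, ever more strongly, to 5 to 9 N at the handle when nearly shut; let go on the way, it slams. While the lock is tight the flap cannot be closed.
- lock_bar (a point): Centre of the lock's cross-bar, on the nut's upright axis, 165 mm above the table, at x +55, y -150 mm of the bin. The bar is a level steel rod 14 mm thick, 150 mm long along this point's x, with 20 mm balls on its ends. Under it: clamp block 85 (x) by 64 (y) mm, 138 mm high, and a 48 mm collar, 150 mm high. Shut fingers can push it round by one end.
- lock (a joint): Cross-bar angle, rad, counter-clockwise from above positive. Locked: within 0.05 of 0, bar pointing to the bin's front and back. Right- or left-hand thread, nothing shows which: the wrong way it stops hard within about 0.2 rad, the loosening way it turns to a stop at 1.4 rad, with about 4 N at 60 mm radius. The flap is free from about 1.1 rad on. It stays where left.
- buffer: Bystander: a white buffing block, 95 x 35 x 26 mm, lying in front of the bin; origin at the centre of its underside.
- polish: Bystander: a small closed bottle, 34 mm across, 85 mm tall, right of the bin; origin at the centre of its underside.
- jar: Bystander: a squat closed jar, 70 mm across, 55 mm tall, left of the bin; origin at the centre of its underside.
- remover: Bystander: a tall white bottle, 66 mm across, 170 mm tall; origin at the centre of its underside.
- file_pot: Bystander: a black pot of nail files, 90 mm across, about 190 mm tall with the files; origin at the centre of its underside.
- brush: Bystander: a brush 140 mm long lying on the table.
- powder: Bystander: a small clear jar, 56 mm across, 45 mm tall; origin at the centre of its underside.

How it is judged:
On the way:
1. the lock's cross-bar has been turned its loosening way to its stop (past 1.2 rad) with the flap still standing open ((value of joint lock above 1.2 rad or value of joint lock below -1.2 rad) and value of joint flap above 1.6 rad), for 0.1 s.
At the end, for the whole second after the job is handed in: The flap is shut (below 0.04 rad, about 7 mm at its handle), the lock's cross-bar is left undone (more than 1.2 rad from locked, whichever way it loosens) ((value of joint lock above 1.2 rad or value of joint lock below -1.2 rad) and value of joint flap below 0.04 rad); the robot touches nothing.
It fails at once if the flap slams: it closes faster than 2.5 rad/s while still more than 0.05 rad (8 mm at the handle) ajar (velocity of joint flap below -2.5 rad/s and value of joint flap above 0.05 rad).
It fails at once if the lock's cross-bar is forced with more than 60 N (contact force between the fingers and lock above 60 N).
It fails at once if a bystander is moved more than 30 mm or tipped over (distance of any of buffer, polish, jar, remover, file_pot, brush, powder from where it was at the start of the episode above 0.03 m or angle between any of buffer, polish, jar, remover, file_pot, powder's own z axis and vertical above 0.5 rad).
It also fails if it takes over 64 s, if anything falls off the work surface, if the arm or the gripper's body presses on something with over 40 N, if the wrist force passes 120 N, or if a joint passes its speed limit or range.

## Working session

There is one attempt and no reset: what is moved stays moved. The work goes in short steps, Python scripts to look and compute and a tool call to move; the robot and the scene stay as the last step left them, time stands still between calls to the robot, and variables do not carry over. Pictures are saved under pics/ and viewed, and the job is handed in when it is done.

Besides the shell and the picture viewer there is one more tool, called after "Emit:" in YAML: its name, and indented under it one key for each argument. drive_tool: Moves the arm, as the interface text tells. Its arguments: {"type":"object","properties":{"plan":{"type":"array"},"newtons":{"type":"number"}},"required":["plan"]}

```bash
ls; mkdir -p pics; python3 - <<'E'
from plant import *
import cv2
print(read_state(), grasp_offset)
for n in ["scene","top","wrist"]:
    c=read_camera(n); cv2.imwrite(f"pics/{n}0.png",c["pixels"][:,:,::-1])
    print(n,c["K"],c["D"],c["xyz"],c["attitude"],c["shot"])
    for l in ["bin","bin_hinge","flap_bar","flap","lock_bar","lock","buffer","polish","jar","remover","file_pot","brush","powder"]:
        if n=="wrist": break
        r=search_frame(c,l); print(n,l,[(d["p"],d["at"]) for d in r][:2])
E
```

```text
pics
{'t': 0.0, 'q': array([-1.25239279e+00,  1.31148095e-01,  1.48927894e+00,  5.53517231e-06,
        1.52302254e+00, -8.53971635e-02]), 'dq': array([ 0.00036911,  0.00050658, -0.00117501,  0.00065927,  0.00059987,
       -0.00138668]), 'joint_torque': array([-5.76424791e-04, -5.59830809e+01, -4.91771221e+01,  7.68589578e-02,
        3.55594454e-02, -1.43476900e-04]), 'tool_pos': array([ 0.23559171, -0.55118201,  0.21759546]), 'orientation': array([-3.07597088e+00, -6.29617706e-01,  3.30234962e-04]), 'force': array([-1.08767925, -0.2732658 , -0.54658426]), 'wrist_torque': array([ 0.04166457, -0.02364543, -0.00390474]), 'opening': 0.09333377972309709} 0.0188
scene [[414.52033062   0.         319.83053814]
 [  0.         414.52033062 201.97518174]
 [  0.           0.           1.        ]] [-0.02311452  0.          0.          0.          0.        ] [ 0.40644688 -0.59925654  0.95906013] [ 0.66102475 -0.08822568 -0.22497518] 1
scene bin [(0.59, [0.5781, -0.0759, 0.098]), (0.25, [0.5342, -0.2638, 0.0562])]
scene bin_hinge [(0.59, [0.5735, -0.0707, 0.0956])]
scene flap_bar [(0.69, [0.5
[... 1168 characters left out ...]
op lock [(0.96, [0.5925, -0.1446, 0.1674]), (0.32, [0.5863, -0.0209, 0.0993])]
top buffer [(0.8, [0.4155, -0.053, 0.026]), (0.16, [0.5834, -0.0207, 0.0986])]
top polish []
top jar [(0.88, [0.6736, 0.1849, 0.0561])]
top remover [(0.8, [0.4708, 0.439, 0.1118]), (0.56, [0.4153, -0.4027, 0.0134])]
top file_pot [(0.74, [0.546, -0.4252, 0.092])]
top brush [(0.62, [0.4153, -0.403, 0.0191])]
top powder [(0.59, [0.5244, 0.2068, 0.0436])]
wrist [[296.55156561   0.         324.82855552]
 [  0.         296.55156561 204.17821786]
 [  0.           0.           1.        ]] [0.00418385 0.         0.         0.         0.        ] [ 0.31202222 -0.51908268  0.38527597] [-0.26806991  0.17658913 -1.15712451] 3
```

View pics/scene0.png

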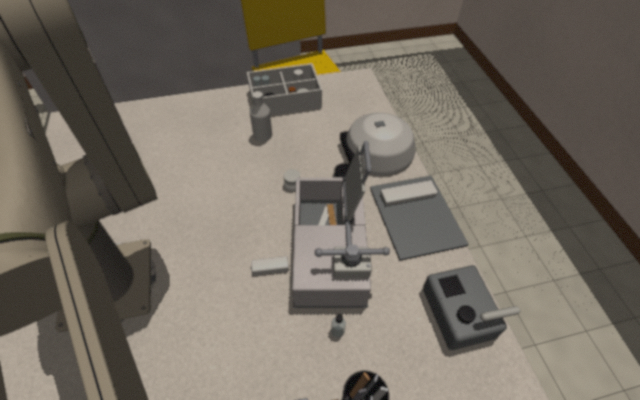

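View pics/top0.png

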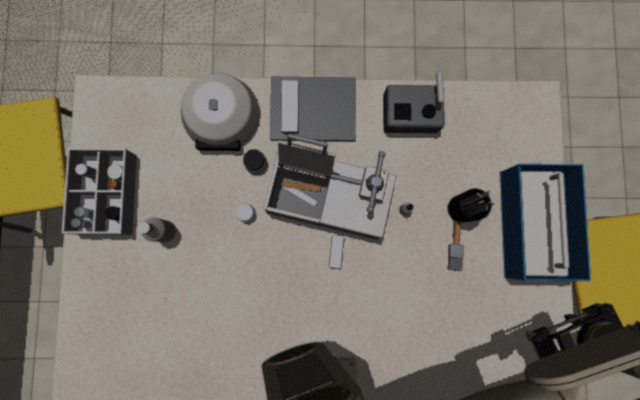

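The top view shows the bin around px (330,197), the lock bar running from (381,154) to (371,215), the flap leaning back at (307,155), and the buffer at (336,252). Next I'll fit the bin pose.

```bash
cat > h.py <<'E'
from plant import *
import cv2, numpy as np
from scipy.spatial.transform import Rotation as R
def cam(c):
    Rw=R.from_rotvec(c["attitude"]).as_matrix()@np.diag([1,-1,-1]); return Rw,np.array(c["xyz"])
def proj(c,P):
    Rw,t=cam(c); Rc=Rw.T
    return cv2.projectPoints(np.atleast_2d(np.array(P,float)),cv2.Rodrigues(Rc)[0],-Rc@t,c["K"],np.array(c["D"]))[0][:,0]
def back(c,uv,z):
    Rw,t=cam(c); u=cv2.undistortPoints(np.array(uv,float).reshape(-1,1,2),c["K"],np.array(c["D"]))[:,0]
    d=np.c_[u,np.ones(len(u))]@Rw.T
    return t+d*((z-t[2])/d[:,2])[:,None]
def crop(c,x0,y0,x1,y1,s,name):
    cv2.imwrite(name,cv2.resize(c["pixels"][y0:y1,x0:x1,::-1],None,fx=s,fy=s,interpolation=cv2.INTER_CUBIC))
E
python3 - <<'E'
from h import *
c=read_camera("top"); crop(c,250,120,410,240,5,"pics/topc.png")
c=read_camera("scene"); crop(c,270,130,410,320,3,"pics/scenec.png")
E
```

```text
(no output)
```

View pics/topc.png

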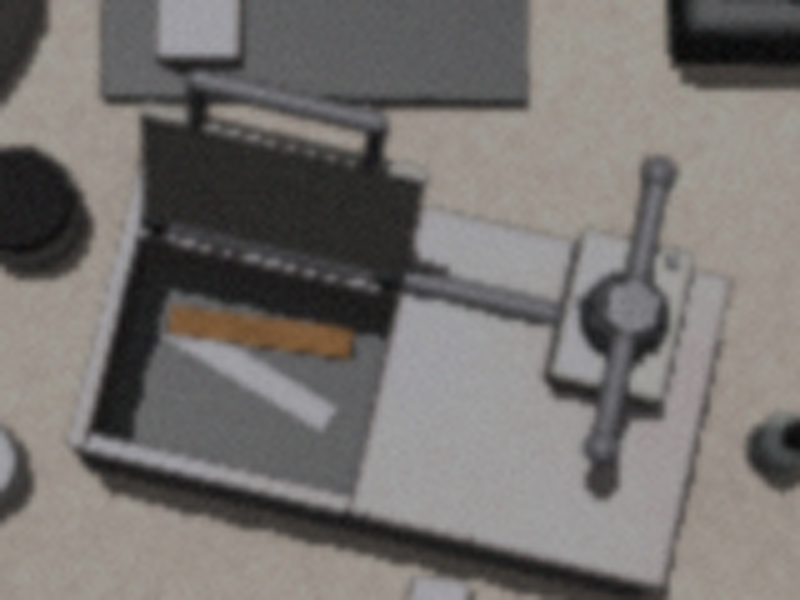

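View pics/scenec.png

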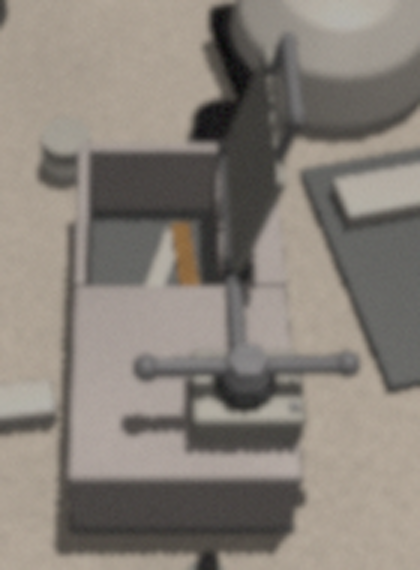

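```bash
python3 - <<'E'
from h import *
from scipy.optimize import least_squares
ct=read_camera("top"); cs=read_camera("scene")
B=np.array([[-80,130,100],[-80,-210,100],[100,-210,100],[-20,-150,165],[130,-150,165]])/1e3
ut=np.array([[265.6,208.6],[382.4,238],[396,175.6],[370,208.6],[381.6,154.4]])
us=np.array([[297.3,180],[292.7,289.3],[370.7,288.3],[318.3,252.3],[385.7,250.7]])
def T(p,X): 
    return np.atleast_2d(X)@R.from_euler('z',p[2]).as_matrix().T+[p[0],p[1],0]
f=lambda p:np.r_[proj(ct,T(p,B))-ut,proj(cs,T(p,B))-us].ravel()
s=least_squares(f,[.58,-.02,0.1],loss="soft_l1"); p=s.x
print(p,np.degrees(p[2])); print(s.fun.reshape(-1,2).round(1))
np.save("bin.npy",p)
for n,X in dict(lock=[55,-150,165],front=[-20,-150,165],back=[130,-150,165],hinge=[55,45,105],baropen=[55-170*np.cos(1.8),45,105+170*np.sin(1.8)],barshut=[-115,45,105]).items(): print(n,T(p,np.array(X)/1e3).round(4))
E
```

```text
[ 0.57747977  0.01199725 -0.22804565] -13.066053362466178
[[-1.8 -0.2]
 [ 1.2 -0.8]
 [ 1.4 -0.9]
 [ 0.4 -0. ]
 [ 1.2 -0.2]
 [-1.6 -3.6]
 [-1.1 -0.4]
 [ 0.3  0.3]
 [-0.1 -1.3]
 [-0.4  0.1]]
lock [[ 0.5971 -0.1466  0.165 ]]
front [[ 0.5241 -0.1296  0.165 ]]
back [[ 0.6702 -0.1635  0.165 ]]
hinge [[0.6412 0.0434 0.105 ]]
baropen [[0.6789 0.0347 0.2706]]
barshut [[0.4756 0.0818 0.105 ]]
```

```bash
cat >> h.py <<'E'
def bp():
    return np.load("bin.npy")
def W(X):
    p=bp(); return R.from_euler('z',p[2]).as_matrix()@(np.array(X,float)/1e3)+[p[0],p[1],0]
def delta(pos,rot):
    s=read_state(); R0=R.from_rotvec(s["orientation"])
    d=R0.inv().apply(np.array(pos)-s["tool_pos"])*100
    a=np.degrees((R0.inv()*rot).as_rotvec())
    print("cur",s["t"],s["tool_pos"].round(4),"F",np.round(s["force"],1),"open",round(s["opening"],4),"q",s["q"].round(2))
    print("lin cm (cur tool frame)",d.round(2),"turn deg",a.round(1)); return d,a
def down(ydir): # tool z down, tool y along ydir
    z=np.array([0,0,-1.]); y=np.array([ydir[0],ydir[1],0.]); y/=np.linalg.norm(y); x=np.cross(y,z)
    return R.from_matrix(np.c_[x,y,z])
E
python3 - <<'E'
from h import *
p=bp(); s=read_state(); print(R.from_rotvec(s["orientation"]).as_matrix().round(3))
yb=np.array([-np.sin(p[2]),np.cos(p[2])])
t=W([0,-150,260])
for k in (1,-1): delta(t,down(k*yb))
E
```

```text
[[ 0.92   0.393  0.   ]
 [ 0.393 -0.92   0.   ]
 [ 0.     0.    -1.   ]]
cur 1.65 [ 0.2358 -0.5517  0.2186] F [-0.1  0.3 -0.4] open 0.0929 q [-1.25  0.13  1.49  0.    1.52 -0.09]
lin cm (cur tool frame) [ 44.71 -26.31  -4.14] turn deg [   0.     0.  -143.8]
cur 1.65 [ 0.2358 -0.5517  0.2186] F [-0.1  0.3 -0.4] open 0.0929 q [-1.25  0.13  1.49  0.    1.52 -0.09]
lin cm (cur tool frame) [ 44.71 -26.31  -4.14] turn deg [ 0.  -0.  36.2]
```

Emit:
drive_tool:
  plan:
    - {"claw":0.3,"linear":[0,0,-4.1],"angular":[0,0,0]}
    - {"claw":0.66,"linear":[4.1,-2.4,0],"angular":[0,0,0]}
    - {"claw":0.66,"linear":[4.1,-2.4,0],"angular":[0,0,0]}
    - {"claw":0.66,"linear":[4.1,-2.4,0],"angular":[0,0,0]}
    - {"claw":0.66,"linear":[4.1,-2.4,0],"angular":[0,0,0]}
    - {"claw":0.66,"linear":[4.1,-2.4,0],"angular":[0,0,0]}
    - {"claw":0.66,"linear":[4.1,-2.4,0],"angular":[0,0,0]}
    - {"claw":0.66,"linear":[4.1,-2.4,0],"angular":[0,0,0]}
    - {"claw":0.66,"linear":[4.1,-2.4,0],"angular":[0,0,0]}
    - {"claw":0.66,"linear":[4.1,-2.4,0],"angular":[0,0,0]}
    - {"claw":0.66,"linear":[4.1,-2.4,0],"angular":[0,0,0]}
    - {"claw":0.66,"linear":[3.7,-2.3,0],"angular":[0,0,0]}

```text
t: 3.15
tool_pos: [0.5443, -0.1328, 0.2598]
orientation: [3.077, 0.63, 0.001]
force: [0.3, -0.5, 0.4]
opening: 0.0316
```

Emit:
drive_tool:
  plan:
    - {"claw":0.66,"linear":[0,0,0],"angular":[0,0,9]}
    - {"claw":0.66,"linear":[0,0,0],"angular":[0,0,9]}
    - {"claw":0.66,"linear":[0,0,0],"angular":[0,0,9]}
    - {"claw":0.66,"linear":[0,0,0],"angular":[0,0,9]}
    - {"claw":0.66,"linear":[0,0,0],"angular":[0,0,0]}

```text
t: 3.78
tool_pos: [0.5435, -0.1342, 0.2597]
orientation: [-3.122, 0.35, 0.0]
force: [0.5, 0.1, 0.7]
opening: 0.0315
```

```bash
python3 - <<'E'
from h import *
p=bp(); yb=np.array([-np.sin(p[2]),np.cos(p[2])])
delta(W([0,-150,145]),down(-yb))
c=read_camera("wrist"); crop(c,0,0,640,400,1,"pics/w1.png"); print(proj(c,[W([-20,-150,165]),W([55,-150,165]),W([0,-150,165])]))
E
```

```text
cur 3.775 [ 0.5435 -0.1342  0.2597] F [0.5 0.1 0.7] open 0.0315 q [-0.33  0.01  1.54  0.    1.59  1.46]
lin cm (cur tool frame) [ 1.000e-02 -1.000e-02  1.147e+01] turn deg [-0.   0.   0.3]
[[324.09895764 225.67073465]
 [324.47040243 145.17925657]
 [324.19210308 205.49417667]]
```

View pics/w1.png

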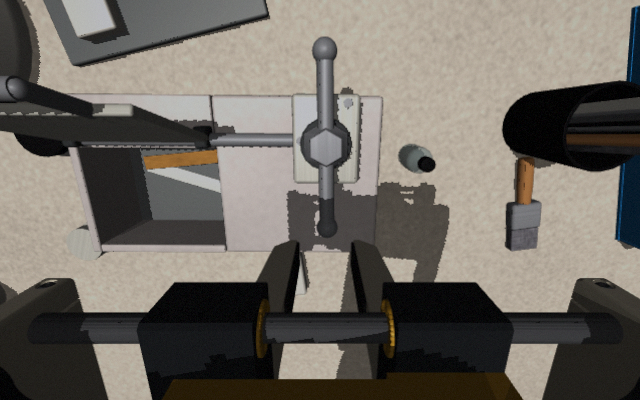

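Wrist view: the front ball is at (328,226), the nut at (326,145), and the fingers straddle column ~325, so they're aligned. Descending.

Emit:
drive_tool:
  plan:
    - {"claw":0.66,"linear":[0,0.2,3],"angular":[0,0,0]}
    - {"claw":0.66,"linear":[0,0,3],"angular":[0,0,0]}
    - {"claw":0.66,"linear":[0,0,2],"angular":[0,0,0]}
    - {"claw":0.66,"linear":[0,0,2],"angular":[0,0,0]}
    - {"claw":0.66,"linear":[0,0,1.4],"angular":[0,0,0]}
    - {"claw":0.75,"linear":[0,0,0],"angular":[0,0,0]}
    - {"claw":0.75,"linear":[0,0,0],"angular":[0,0,0]}

```text
t: 4.7
tool_pos: [0.5436, -0.1364, 0.1465]
orientation: [3.122, -0.352, 0.002]
force: [0.2, -0.9, -0.0]
opening: 0.0236
```

```bash
python3 - <<'E'
from h import *
s=read_state();print(s["force"].round(2),s["tool_pos"],s["opening"],s["wrist_torque"].round(2))
c=read_camera("scene"); crop(c,270,180,410,320,4,"pics/s2.png")
E
```

```text
[ 0.15 -0.88 -0.  ] [ 0.54358894 -0.13641883  0.14652119] 0.023601218620795866 [0.09 0.05 0.08]
```

View pics/s2.png

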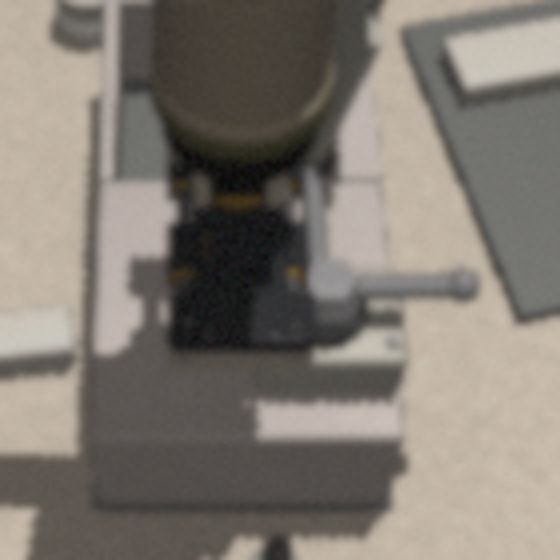

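Emit:
drive_tool:
  plan:
    - {"claw":0.75,"linear":[0,0.3,0],"angular":[0,0,0]}
    - {"claw":0.75,"linear":[0,0.2,0],"angular":[0,0,0]}
    - {"claw":0.75,"linear":[0,0.2,0],"angular":[0,0,0]}

```text
t: 5.12
tool_pos: [0.542, -0.1426, 0.1463]
orientation: [-3.121, 0.351, -0.002]
force: [-0.8, 4.8, 5.2]
opening: 0.0237
```

Emit:
drive_tool:
  plan:
    - {"claw":0.75,"linear":[0,0.2,0],"angular":[0,0,0]}

```text
t: 5.25
tool_pos: [0.5414, -0.1446, 0.1462]
orientation: [-3.121, 0.351, -0.001]
force: [-0.1, 5.4, 3.9]
opening: 0.0234
```

Emit:
drive_tool:
  plan:
    - {"claw":0.75,"linear":[0,0.2,0],"angular":[0,0,0]}

```text
t: 5.38
tool_pos: [0.5409, -0.1465, 0.1462]
orientation: [-3.121, 0.351, -0.001]
force: [0.5, 5.5, 3.4]
opening: 0.0231
```

Emit:
drive_tool:
  plan:
    - {"claw":0.75,"linear":[0,0.2,0],"angular":[0,0,0]}

```text
t: 5.5
tool_pos: [0.5404, -0.1485, 0.1462]
orientation: [-3.121, 0.351, -0.001]
force: [0.9, 5.5, 4.8]
opening: 0.0236
```

Emit:
drive_tool:
  plan:
    - {"claw":0.75,"linear":[0,0.2,0],"angular":[0,0,0]}

```text
t: 5.62
tool_pos: [0.54, -0.1504, 0.1462]
orientation: [-3.121, 0.351, -0.001]
force: [0.7, 4.9, 3.6]
opening: 0.0232
```

Emit:
drive_tool:
  plan:
    - {"claw":0.75,"linear":[0,0.2,0],"angular":[0,0,0]}

```text
t: 5.75
tool_pos: [0.5397, -0.1525, 0.1461]
orientation: [-3.121, 0.351, -0.002]
force: [1.2, 4.7, 3.3]
opening: 0.0235
```

Emit:
drive_tool:
  plan:
    - {"claw":0.75,"linear":[0,0.2,0],"angular":[0,0,0]}

```text
t: 5.88
tool_pos: [0.5394, -0.1545, 0.1462]
orientation: [-3.121, 0.351, -0.002]
force: [2.8, 4.9, 3.1]
opening: 0.0232
```

```bash
python3 - <<'E'
from h import *
p=bp(); 
s=read_state(); v=R.from_euler('z',-p[2]).apply(s["tool_pos"]-W([55,-150,165]))*1e3; print("binrel",v.round(1),np.degrees(np.arctan2(-v[1],-v[0])))
def tgt(th,r=57,lead=4):
    t=np.radians(th); rad=np.array([-np.cos(t),-np.sin(t)]); tan=np.array([np.sin(t),-np.cos(t)])
    b=np.r_[[55,-150]+r*rad+lead*tan,146]
    w=R.from_euler('z',p[2]).apply(np.r_[tan,0]); return W(b),down(w[:2])
for th in (16,20,24,80,85):delta(*tgt(th))
E
```

```text
binrel [-54.5 -20.8 -18.8] 20.897447280256472
cur 5.875 [ 0.5394 -0.1545  0.1462] F [2.8 4.9 3.1] open 0.0232 q [-0.37  0.07  1.69  0.    1.38  1.42]
lin cm (cur tool frame) [ 0.08 -0.12  0.02] turn deg [ -0.   -0.1 -15.8]
cur 5.875 [ 0.5394 -0.1545  0.1462] F [2.8 4.9 3.1] open 0.0232 q [-0.37  0.07  1.69  0.    1.38  1.42]
lin cm (cur tool frame) [0.23 0.25 0.02] turn deg [ -0.   -0.1 -19.8]
cur 5.875 [ 0.5394 -0.1545  0.1462] F [2.8 4.9 3.1] open 0.0232 q [-0.37  0.07  1.69  0.    1.38  1.42]
lin cm (cur tool frame) [0.4  0.61 0.02] turn deg [ -0.   -0.1 -23.8]
cur 5.875 [ 0.5394 -0.1545  0.1462] F [2.8 4.9 3.1] open 0.0232 q [-0.37  0.07  1.69  0.    1.38  1.42]
lin cm (cur tool frame) [4.84 3.62 0.02] turn deg [  0.   -0.1 -79.8]
cur 5.875 [ 0.5394 -0.1545  0.1462] F [2.8 4.9 3.1] open 0.0232 q [-0.37  0.07  1.69  0.    1.38  1.42]
lin cm (cur tool frame) [5.34 3.65 0.02] turn deg [  0.   -0.1 -84.8]
```

Emit:
drive_tool:
  plan:
    - {"claw":0.75,"linear":[0.12,0.13,0],"angular":[0,0,-10]}
    - {"claw":0.75,"linear":[0.15,0.1,0],"angular":[0,0,-10]}
    - {"claw":0.75,"linear":[0.11,0.79,0],"angular":[0,0,-8]}
    - {"claw":0.75,"linear":[0.11,0.79,0],"angular":[0,0,-8]}

```text
t: 6.38
tool_pos: [0.5465, -0.1722, 0.1457]
orientation: [-3.076, -0.637, -0.0]
force: [1.1, 4.8, 1.7]
opening: 0.0231
```

```bash
cat >> h.py <<'E'
def tgt(th,r=57,lead=4):
    p=bp();t=np.radians(th); rad=np.array([-np.cos(t),-np.sin(t)]); tan=np.array([np.sin(t),-np.cos(t)])
    b=np.r_[[55,-150]+r*rad+lead*tan,146]
    w=R.from_euler('z',p[2]).apply(np.r_[tan,0]); return W(b),down(w[:2])
E
python3 - <<'E'
from h import *
for th in (36,44,68):delta(*tgt(th))
E
```

```text
cur 6.375 [ 0.5465 -0.1722  0.1457] F [1.1 4.8 1.7] open 0.0231 q [-0.4   0.1   1.65  0.    1.39  0.77]
lin cm (cur tool frame) [-0.04  0.02 -0.03] turn deg [-0.  -0.   0.5]
cur 6.375 [ 0.5465 -0.1722  0.1457] F [1.1 4.8 1.7] open 0.0231 q [-0.4   0.1   1.65  0.    1.39  0.77]
lin cm (cur tool frame) [ 0.07  0.81 -0.03] turn deg [-0.  -0.  -7.5]
cur 6.375 [ 0.5465 -0.1722  0.1457] F [1.1 4.8 1.7] open 0.0231 q [-0.4   0.1   1.65  0.    1.39  0.77]
lin cm (cur tool frame) [ 1.02  2.98 -0.03] turn deg [ -0.   -0.  -31.5]
```

Emit:
drive_tool:
  plan:
    - {"claw":0.75,"linear":[0.1,0.79,0],"angular":[0,0,-8]}
    - {"claw":0.75,"linear":[0.11,0.79,0],"angular":[0,0,-8]}
    - {"claw":0.75,"linear":[0.11,0.79,0],"angular":[0,0,-8]}
    - {"claw":0.75,"linear":[0.11,0.79,0],"angular":[0,0,-8]}

```text
t: 6.88
tool_pos: [0.5673, -0.1954, 0.1454]
orientation: [-2.781, -1.46, 0.002]
force: [-2.1, 3.9, 2.7]
opening: 0.0234
```

Emit:
drive_tool:
  plan:
    - {"claw":0.75,"linear":[0.05,0.4,0],"angular":[0,0,-4]}
    - {"claw":0.75,"linear":[0.05,0.3,0],"angular":[0,0,-3]}

```text
t: 7.12
tool_pos: [0.5734, -0.1987, 0.1453]
orientation: [-2.689, -1.623, 0.003]
force: [-3.7, 1.7, 2.9]
opening: 0.0233
```

Emit:
drive_tool:
  plan:
    - {"claw":0.75,"linear":[0.03,0.2,0],"angular":[0,0,-2]}

```text
t: 7.25
tool_pos: [0.5754, -0.1995, 0.1454]
orientation: [-2.661, -1.669, 0.003]
force: [-3.7, 0.7, 2.3]
opening: 0.0232
```

Emit:
drive_tool:
  plan:
    - {"claw":0.75,"linear":[0.03,0.2,0],"angular":[0,0,-2]}

```text
t: 7.38
tool_pos: [0.5774, -0.2002, 0.1454]
orientation: [-2.631, -1.715, 0.002]
force: [-5.7, -0.4, 2.2]
opening: 0.0236
```

Emit:
drive_tool:
  plan:
    - {"claw":0.75,"linear":[0.02,0.15,0],"angular":[0,0,-1]}

```text
t: 7.5
tool_pos: [0.5789, -0.2007, 0.1454]
orientation: [-2.617, -1.738, 0.002]
force: [-4.9, -1.7, 2.1]
opening: 0.0238
```

Emit:
drive_tool:
  plan:
    - {"claw":0.75,"linear":[0.02,0.12,0],"angular":[0,0,-1]}

```text
t: 7.62
tool_pos: [0.5793, -0.2007, 0.1452]
orientation: [-2.601, -1.76, 0.004]
force: [-11.9, 0.4, 5.8]
opening: 0.0234
```

Emit:
drive_tool:
  plan:
    - {"claw":0.75,"linear":[0,0,0],"angular":[0,0,0]}
    - {"claw":0.75,"linear":[0,-0.5,0],"angular":[0,0,0]}
    - {"claw":0.75,"linear":[0,0,0],"angular":[0,0,0]}

```text
t: 8.0
tool_pos: [0.5762, -0.1985, 0.1457]
orientation: [2.602, 1.76, 0.001]
force: [0.6, -0.0, -0.7]
opening: 0.0234
```

Emit:
drive_tool:
  plan:
    - {"claw":0.7,"linear":[0,0,0],"angular":[0,0,0]}
    - {"claw":0.7,"linear":[0,0,-2],"angular":[0,0,0]}
    - {"claw":0.7,"linear":[0,0,-4],"angular":[0,0,0]}
    - {"claw":0.5,"linear":[0,0,-6],"angular":[0,0,0]}
    - {"claw":0.5,"linear":[0,0,-6],"angular":[0,0,0]}
    - {"claw":0.5,"linear":[0,0,-4],"angular":[0,0,0]}
    - {"claw":0.5,"linear":[0,0,0],"angular":[0,0,0]}

```text
t: 8.88
tool_pos: [0.5775, -0.1991, 0.3727]
orientation: [2.595, 1.755, 0.009]
force: [0.6, -0.5, 0.3]
opening: 0.0465
```

```bash
python3 - <<'E'
from h import *
p=bp()
xb=np.array([np.cos(p[2]),np.sin(p[2])])
ct=read_camera("top"); crop(ct,250,120,410,240,5,"pics/topd.png")
cs=read_camera("scene"); crop(cs,270,130,410,320,3,"pics/scened.png")
for a in (1.7,1.8,1.9):
    X=W([55-170*np.cos(a),45,105+170*np.sin(a)]); print(a,X.round(4),((proj(ct,X)-[250,120])*5).round(),((proj(cs,X)-[270,130])*3).round())
X=W([55-170*np.cos(1.8),45,105+170*np.sin(1.8)])
for k in (1,-1): delta(X+[0,0,.08],down(k*xb))
E
```

```text
1.7 [0.6626 0.0384 0.2736] [[283. 129.]] [[269.  72.]]
1.8 [0.6789 0.0347 0.2706] [[291.  98.]] [[290.  75.]]
1.9 [0.6948 0.031  0.2659] [[299.  69.]] [[311.  79.]]
cur 8.975 [ 0.5763 -0.1986  0.3669] F [ 0.2  0.7 -0.3] open 0.0462 q [-0.42  0.14  1.21  0.    1.79 -0.03]
lin cm (cur tool frame) [25.47  0.83  1.64] turn deg [ 0.1  0.  -8.8]
cur 8.975 [ 0.5763 -0.1986  0.3669] F [ 0.2  0.7 -0.3] open 0.0462 q [-0.42  0.14  1.21  0.    1.79 -0.03]
lin cm (cur tool frame) [25.47  0.83  1.64] turn deg [  0.   -0.2 171.2]
```

View pics/topd.png

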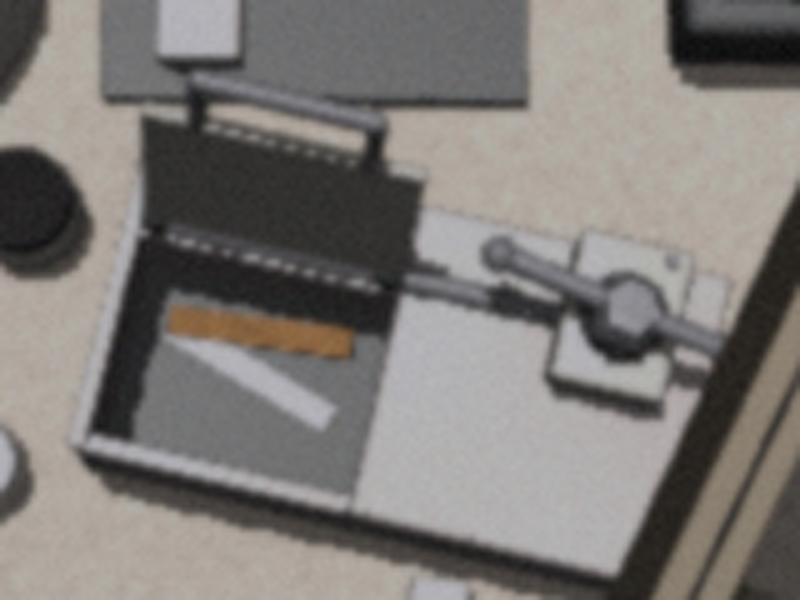

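View pics/scened.png

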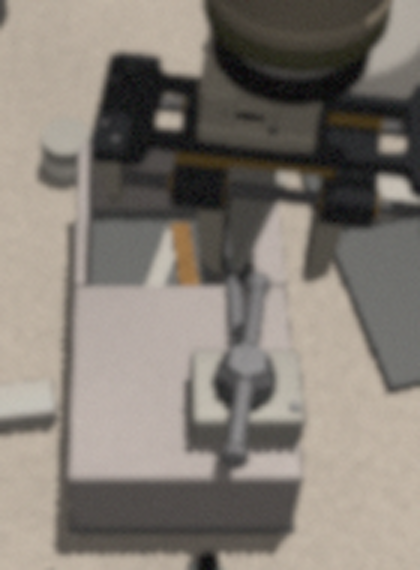

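Top view: the cross-bar has turned about 1.4 rad, with balls at (500,250) and near (735,345). The flap is still open, with the handle centre at (287,102) against a predicted (291,98). Now moving over the handle.

Emit:
drive_tool:
  plan:
    - {"claw":0.4,"linear":[0,0,0],"angular":[0,0,-8.8]}
    - {"claw":0.4,"linear":[4.2,0.7,0],"angular":[0,0,0]}
    - {"claw":0.4,"linear":[4.2,0.7,0],"angular":[0,0,0]}
    - {"claw":0.4,"linear":[4.2,0.7,0],"angular":[0,0,0]}
    - {"claw":0.4,"linear":[4.2,0.7,0],"angular":[0,0,0]}
    - {"claw":0.4,"linear":[4.2,0.7,0],"angular":[0,0,0]}
    - {"claw":0.4,"linear":[4.0,1.0,0],"angular":[0,0,0]}
    - {"claw":0.4,"linear":[0,0,0],"angular":[0,0,0]}

```text
t: 9.98
tool_pos: [0.6762, 0.0378, 0.3627]
orientation: [-2.454, -1.957, 0.005]
force: [0.4, -0.5, 0.6]
opening: 0.0559
```

```bash
python3 - <<'E'
from h import *
p=bp()
xb=np.array([np.cos(p[2]),np.sin(p[2])])
c=read_camera("wrist"); crop(c,0,0,640,400,1,"pics/w3.png")
X=W([55-170*np.cos(1.8),45,105+170*np.sin(1.8)])
print(proj(c,[X,W([55-170*np.cos(1.8),0,105+170*np.sin(1.8)]),W([55-170*np.cos(1.8),90,105+170*np.sin(1.8)])]))
delta(X+[0,0,-.015],down(xb))
s=read_state();Rt=R.from_rotvec(s["orientation"])
print("tip axis px",proj(c,[s["tool_pos"],s["tool_pos"]+Rt.apply([0,.028,0]),s["tool_pos"]-Rt.apply([0,.028,0]), s["tool_pos"]+[0,0,-.097]]))
E
```

```text
[[329.42850521 209.04525063]
 [329.01159923 253.33020218]
 [329.88975839 160.15654266]]
cur 10.025 [0.6759 0.036  0.3632] F [-0.3 -1.2 -0.5] open 0.0556 q [-0.02  0.34  0.98 -0.    1.82  0.2 ]
lin cm (cur tool frame) [-0.06  0.36 10.77] turn deg [-0.2  0.1  0.1]
tip axis px [[326.01118845 255.06207268]
 [371.14697376 255.14262151]
 [280.86327476 254.9913637 ]
 [325.96570677 206.88064459]]
```

View pics/w3.png

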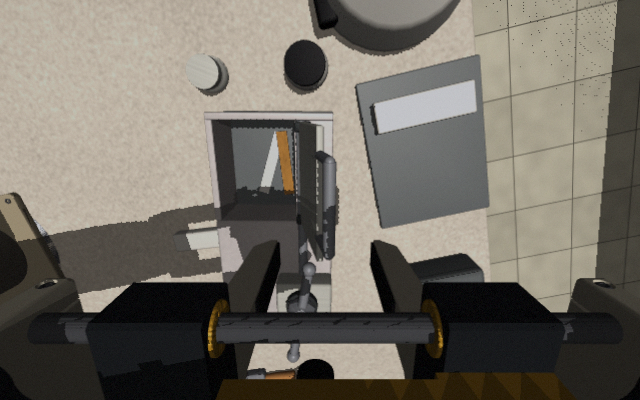

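The handle runs from (330,160) to (330,253), matching the prediction. Descending around it and gripping.

Emit:
drive_tool:
  plan:
    - {"claw":0.4,"linear":[0,0.36,2.5],"angular":[0,0,0]}
    - {"claw":0.4,"linear":[0,0,2.5],"angular":[0,0,0]}
    - {"claw":0.4,"linear":[0,0,2.5],"angular":[0,0,0]}
    - {"claw":0.4,"linear":[0,0,2],"angular":[0,0,0]}
    - {"claw":0.4,"linear":[0,0,1.2],"angular":[0,0,0]}
    - {"claw":0.4,"linear":[0,0,0],"angular":[0,0,0]}

```text
t: 10.78
tool_pos: [0.6793, 0.0337, 0.2576]
orientation: [-2.459, -1.953, 0.002]
force: [-0.3, -0.2, 0.4]
opening: 0.0556
```

Emit:
drive_tool:
  plan:
    - {"claw":0.8,"linear":[0,0,0],"angular":[0,0,0]}
    - {"claw":0.95,"linear":[0,0,0],"angular":[0,0,0]}
    - {"claw":0.95,"linear":[0,0,0],"angular":[0,0,0]}
    - {"claw":1,"linear":[0,0,0],"angular":[0,0,0]}
    - {"claw":1,"linear":[0,0,0],"angular":[0,0,0]}
  newtons: 25

```text
t: 11.4
tool_pos: [0.6787, 0.0344, 0.2587]
orientation: [-2.458, -1.953, 0.003]
force: [-0.5, -1.0, 1.1]
opening: 0.0113
```

```bash
python3 - <<'E'
from h import *
p=bp()
s=read_state(); v=R.from_euler('z',-p[2]).apply(s["tool_pos"]-W([55,45,105]))*1e3; print("tool rel hinge",v.round(1), s["force"].round(2),s["opening"])
E
```

```text
tool rel hinge [ 38.5  -0.3 153.7] [-0.47 -0.97  1.13] 0.011329775984305561
```

```bash
cat > arc.py <<'E'
from h import *
import sys
p=bp(); Rb=R.from_euler('z',p[2])
def pose(a,depth=12,phimax=30):
    phi=np.radians(phimax)*(1.8-a)/1.8
    x=np.array([np.cos(p[2]),np.sin(p[2])]); 
    rot=down(x)*R.from_rotvec([-phi,0,0])
    bar=W([55-170*np.cos(a),45,105+170*np.sin(a)])
    return bar+rot.apply([0,0,depth/1e3]),rot
def main(a0,a1,n):
    s=read_state(); P=s["tool_pos"]; Q=R.from_rotvec(s["orientation"])
    print("now F",s["force"].round(1),"open",round(s["opening"],4))
    b=P-Q.apply([0,0,.012]); v=Rb.inv().apply(b-W([55,45,105]))*1e3; print("bar rel hinge",v.round(1),"ang",round(np.arctan2(v[2],-v[0]),3),"r",round(np.hypot(v[0],v[2]),1))
    T,S=pose(a0); print("err from pose(a0)",Q.inv().apply(P-T).round(4),np.degrees((Q.inv()*S).as_rotvec()).round(1))
    for a in np.linspace(a0,a1,n+1)[1:]:
        T,S=pose(a); print(round(a,3),(Q.inv().apply(T-P)*100).round(2),np.degrees((Q.inv()*S).as_rotvec()).round(2)); P,Q=T,S
main(float(sys.argv[1]),float(sys.argv[2]),int(sys.argv[3]))
E
python3 arc.py 1.8 1.32 8
```

```text
now F [-0.5 -1.   1.1] open 0.0113
bar rel hinge [ 38.6  -0.3 165.7] ang 1.8 r 170.1
err from pose(a0) [-0.0003 -0.0001 -0.0001] [-0.2  0.   0. ]
1.74 [ 0.03 -0.97 -0.19] [-1.16  0.01  0.02]
1.68 [ 0.   -0.99 -0.16] [-1.  0.  0.]
1.62 [ 0.   -0.99 -0.12] [-1. -0.  0.]
1.56 [-0.   -1.   -0.07] [-1.  0. -0.]
1.5 [ 0.   -1.   -0.03] [-1.  0.  0.]
1.44 [ 0.   -1.    0.01] [-1.  0. -0.]
1.38 [-0.   -1.    0.06] [-1. -0.  0.]
1.32 [ 0.   -0.99  0.1 ] [-1. -0. -0.]
```

Emit:
drive_tool:
  plan:
    - {"claw":1,"linear":[0.03,-0.97,-0.19],"angular":[-1,0,0]}
    - {"claw":1,"linear":[0,-0.99,-0.16],"angular":[-1,0,0]}
    - {"claw":1,"linear":[0,-0.99,-0.12],"angular":[-1,0,0]}
    - {"claw":1,"linear":[0,-1,-0.07],"angular":[-1,0,0]}
  newtons: 35

```text
t: 11.9
tool_pos: [0.6419, 0.0429, 0.2637]
orientation: [2.415, 1.918, 0.07]
force: [1.9, 0.2, 0.6]
opening: 0.0108
```

```bash
python3 arc.py 1.56 1.14 7
python3 - <<'E'
from h import *
c=read_camera("scene"); crop(c,270,100,410,320,3,"pics/s5.png")
E
```

```text
now F [1.9 0.2 0.6] open 0.0108
bar rel hinge [-1.000e-01 -3.000e-01  1.706e+02] ang 1.57 r 170.6
err from pose(a0) [-0.0003  0.0018 -0.0005] [ 0.2 -0.  -0. ]
1.5 [ 0.03 -1.18  0.02] [-0.83 -0.   -0.01]
1.44 [ 0.   -1.    0.01] [-1.  0. -0.]
1.38 [-0.   -1.    0.06] [-1. -0.  0.]
1.32 [-0.   -0.99  0.1 ] [-1. -0. -0.]
1.26 [ 0.   -0.99  0.14] [-1. -0.  0.]
1.2 [ 0.   -0.98  0.19] [-1.  0.  0.]
1.14 [-0.   -0.97  0.23] [-1.  0. -0.]
```

View pics/s5.png

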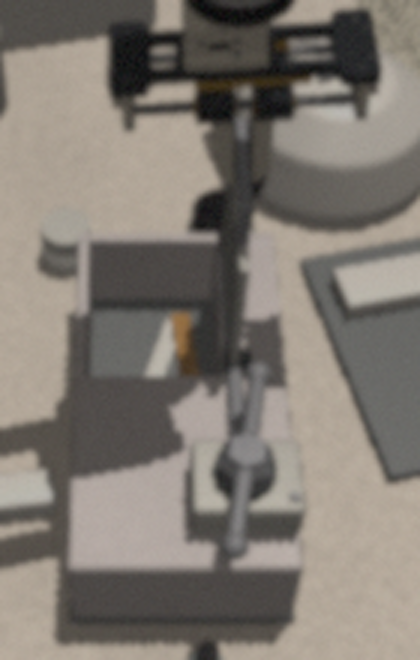

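The flap moves with the gripper and is now upright at column ~235, and the forces are small. I'll carry on along the arc.

Emit:
drive_tool:
  plan:
    - {"claw":1,"linear":[0,-1,-0.03],"angular":[-1,0,0]}
    - {"claw":1,"linear":[0,-1,0.01],"angular":[-1,0,0]}
    - {"claw":1,"linear":[0,-1,0.06],"angular":[-1,0,0]}
    - {"claw":1,"linear":[0,-0.99,0.1],"angular":[-1,0,0]}
    - {"claw":1,"linear":[0,-0.99,0.14],"angular":[-1,0,0]}
    - {"claw":1,"linear":[0,-0.98,0.19],"angular":[-1,0,0]}
    - {"claw":1,"linear":[0,-0.97,0.23],"angular":[-1,0,0]}

```text
t: 12.82
tool_pos: [0.5755, 0.0587, 0.2482]
orientation: [2.337, 1.857, 0.181]
force: [-0.7, 1.2, 0.7]
opening: 0.0109
```

```bash
python3 arc.py 1.14 0.6 9
```

```text
now F [-0.7  1.2  0.7] open 0.0109
bar rel hinge [-6.980e+01  1.000e-01  1.549e+02] ang 1.148 r 169.9
err from pose(a0) [ 0.0001  0.0013 -0.0002] [ 0.1 -0.   0. ]
1.08 [-0.01 -1.09  0.29] [-0.93 -0.03  0.  ]
1.02 [ 0.   -0.95  0.31] [-1.  0. -0.]
0.96 [-0.   -0.94  0.35] [-1.  0.  0.]
0.9 [ 0.   -0.92  0.39] [-1. -0.  0.]
0.84 [ 0.   -0.9   0.43] [-1. -0. -0.]
0.78 [ 0.   -0.88  0.47] [-1.  0. -0.]
0.72 [-0.   -0.86  0.51] [-1. -0.  0.]
0.66 [-0.   -0.84  0.55] [-1.  0. -0.]
0.6 [ 0.   -0.82  0.58] [-1.  0. -0.]
```

Emit:
drive_tool:
  plan:
    - {"claw":1,"linear":[0,-0.98,0.28],"angular":[-1,0,0]}
    - {"claw":1,"linear":[0,-0.95,0.31],"angular":[-1,0,0]}
    - {"claw":1,"linear":[0,-0.94,0.35],"angular":[-1,0,0]}
    - {"claw":1,"linear":[0,-0.92,0.39],"angular":[-1,0,0]}
    - {"claw":1,"linear":[0,-0.9,0.43],"angular":[-1,0,0]}
    - {"claw":1,"linear":[0,-0.88,0.47],"angular":[-1,0,0]}
    - {"claw":1,"linear":[0,-0.86,0.51],"angular":[-1,0,0]}
    - {"claw":1,"linear":[0,-0.84,0.55],"angular":[-1,0,0]}
    - {"claw":1,"linear":[0,-0.82,0.58],"angular":[-1,0,0]}

```text
t: 13.95
tool_pos: [0.5088, 0.0746, 0.1888]
orientation: [2.234, 1.775, 0.313]
force: [2.0, 3.2, -4.8]
opening: 0.0111
```

```bash
python3 arc.py 0.6 0.0 10
python3 - <<'E'
from h import *
c=read_camera("scene"); crop(c,270,100,410,320,3,"pics/s6.png")
E
```

```text
now F [ 2.   3.2 -4.8] open 0.0111
bar rel hinge [-140.2    0.4   95.1] ang 0.596 r 169.4
err from pose(a0) [ 0.0004 -0.0002  0.0009] [-0.1 -0.1  0. ]
0.54 [-0.04 -0.77  0.53] [-1.07 -0.06  0.01]
0.48 [-0.   -0.76  0.65] [-1.  0. -0.]
0.42 [-0.   -0.73  0.69] [-1.  0. -0.]
0.36 [ 0.   -0.7   0.72] [-1.  0.  0.]
0.3 [ 0.   -0.67  0.75] [-1.  0.  0.]
0.24 [-0.   -0.64  0.78] [-1.  0.  0.]
0.18 [ 0.   -0.61  0.8 ] [-1.  0.  0.]
0.12 [ 0.   -0.57  0.83] [-1.  0.  0.]
0.06 [-0.   -0.54  0.85] [-1.  0. -0.]
0.0 [ 0.   -0.5   0.88] [-1. -0.  0.]
```

View pics/s6.png

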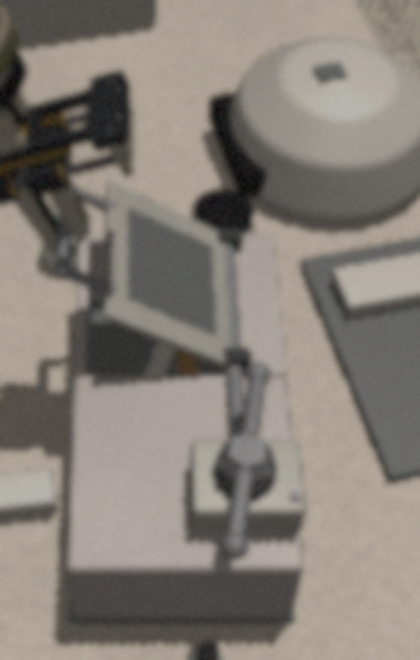

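Emit:
drive_tool:
  plan:
    - {"claw":1,"linear":[0,-0.78,0.6],"angular":[-1,0,0]}
    - {"claw":1,"linear":[0,-0.76,0.65],"angular":[-1,0,0]}
    - {"claw":1,"linear":[0,-0.73,0.69],"angular":[-1,0,0]}
    - {"claw":1,"linear":[0,-0.7,0.72],"angular":[-1,0,0]}
    - {"claw":1,"linear":[0,-0.67,0.75],"angular":[-1,0,0]}
    - {"claw":1,"linear":[0,-0.64,0.78],"angular":[-1,0,0]}
    - {"claw":1,"linear":[0,-0.61,0.8],"angular":[-1,0,0]}
    - {"claw":1,"linear":[0,-0.57,0.83],"angular":[-1,0,0]}
  newtons: 45

```text
t: 15.0
tool_pos: [0.4831, 0.0806, 0.1142]
orientation: [2.136, 1.698, 0.425]
force: [3.4, 5.2, -5.0]
opening: 0.0108
```

```bash
python3 arc.py 0.12 -0.04 8
```

```text
now F [ 3.4  5.2 -5. ] open 0.0108
bar rel hinge [-168.1    0.5   19.8] ang 0.117 r 169.2
err from pose(a0) [0.0005 0.0004 0.0009] [ 0.  -0.1  0. ]
0.1 [-0.05 -0.22  0.2 ] [-0.33 -0.07  0.  ]
0.08 [ 0.   -0.18  0.28] [-0.33  0.    0.  ]
0.06 [-0.   -0.18  0.29] [-0.33  0.    0.  ]
0.04 [ 0.   -0.17  0.29] [-0.33  0.   -0.  ]
0.02 [ 0.   -0.17  0.29] [-0.33  0.    0.  ]
0.0 [ 0.   -0.16  0.29] [-0.33 -0.    0.  ]
-0.02 [ 0.   -0.16  0.3 ] [-0.33  0.    0.  ]
-0.04 [-0.   -0.16  0.3 ] [-0.33  0.   -0.  ]
```

Emit:
drive_tool:
  plan:
    - {"claw":1,"linear":[0,-0.18,0.28],"angular":[-0.33,0,0]}
    - {"claw":1,"linear":[0,-0.18,0.28],"angular":[-0.33,0,0]}
    - {"claw":1,"linear":[0,-0.18,0.28],"angular":[-0.33,0,0]}
    - {"claw":1,"linear":[0,-0.17,0.29],"angular":[-0.33,0,0]}

```text
t: 15.5
tool_pos: [0.4823, 0.0808, 0.101]
orientation: [2.12, 1.685, 0.441]
force: [0.6, 5.9, -5.5]
opening: 0.0103
```

Emit:
drive_tool:
  plan:
    - {"claw":1,"linear":[0,-0.17,0.29],"angular":[-0.33,0,0]}
    - {"claw":1,"linear":[0,0,0],"angular":[0,0,0]}

```text
t: 15.75
tool_pos: [0.4823, 0.0808, 0.0976]
orientation: [2.116, 1.682, 0.446]
force: [1.4, 6.1, -5.1]
opening: 0.0105
```

Emit:
drive_tool:
  plan:
    - {"claw":1,"linear":[0,-0.16,0.29],"angular":[-0.33,0,0]}
    - {"claw":1,"linear":[0,0,0],"angular":[0,0,0]}

```text
t: 16.0
tool_pos: [0.4821, 0.0808, 0.0941]
orientation: [2.112, 1.679, 0.45]
force: [1.7, 6.2, -5.6]
opening: 0.0105
```

```bash
python3 arc.py 0 -0.04 4
```

```text
now F [ 1.7  6.2 -5.6] open 0.0105
bar rel hinge [-169.4    0.4   -0.5] ang -0.003 r 169.4
err from pose(a0) [0.0005 0.0002 0.0007] [-0.1 -0.1  0. ]
-0.01 [-0.05 -0.1   0.07] [-0.24 -0.07  0.01]
-0.02 [ 0.   -0.08  0.15] [-0.17  0.    0.  ]
-0.03 [-0.   -0.08  0.15] [-0.17  0.   -0.  ]
-0.04 [-0.   -0.08  0.15] [-0.17  0.    0.  ]
```

Emit:
drive_tool:
  plan:
    - {"claw":1,"linear":[0,-0.08,0.15],"angular":[-0.17,0,0]}
    - {"claw":1,"linear":[0,0,0],"angular":[0,0,0]}

```text
t: 16.25
tool_pos: [0.4823, 0.0807, 0.0934]
orientation: [2.11, 1.676, 0.452]
force: [-11.0, 7.2, 6.2]
opening: 0.0105
```

Emit:
drive_tool:
  plan:
    - {"claw":1,"linear":[0,-0.08,0.15],"angular":[-0.17,0,0]}
    - {"claw":1,"linear":[0,0,0],"angular":[0,0,0]}

```text
t: 16.5
tool_pos: [0.4826, 0.0808, 0.0932]
orientation: [2.108, 1.674, 0.454]
force: [-30.6, 4.7, 27.8]
opening: 0.0107
```

Emit:
drive_tool:
  plan:
    - {"claw":1,"linear":[0,-0.08,0.15],"angular":[-0.17,0,0]}
    - {"claw":1,"linear":[0,0,0],"angular":[0,0,0]}

```text
t: 16.75
tool_pos: [0.483, 0.0808, 0.0927]
orientation: [2.106, 1.672, 0.457]
force: [-43.9, 5.6, 39.9]
opening: 0.0108
```

It's at the stop. I'll relax the press, then open slightly and withdraw along the tool axis.

Emit:
drive_tool:
  plan:
    - {"claw":1,"linear":[0,0.12,-0.22],"angular":[0,0,0]}
    - {"claw":1,"linear":[0,0.04,-0.08],"angular":[0,0,0]}
    - {"claw":1,"linear":[0,0,0],"angular":[0,0,0]}

```text
t: 17.12
tool_pos: [0.4827, 0.0808, 0.093]
orientation: [2.105, 1.673, 0.458]
force: [5.0, 7.1, -7.9]
opening: 0.0107
```

Emit:
drive_tool:
  plan:
    - {"claw":0.8,"linear":[0,0,0],"angular":[0,0,0]}
    - {"claw":0.75,"linear":[0,0,0],"angular":[0,0,0]}
    - {"claw":0.75,"linear":[0,0,0],"angular":[0,0,0]}

```text
t: 17.5
tool_pos: [0.4828, 0.0799, 0.0935]
orientation: [2.105, 1.672, 0.456]
force: [0.2, 0.9, 0.0]
opening: 0.023
```

```bash
python3 - <<'E'
from h import *
c=read_camera("scene"); crop(c,210,130,410,320,3,"pics/s7.png")
c=read_camera("wrist"); crop(c,0,0,640,400,1,"pics/w7.png")
E
```

```text
(no output)
```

View pics/s7.png

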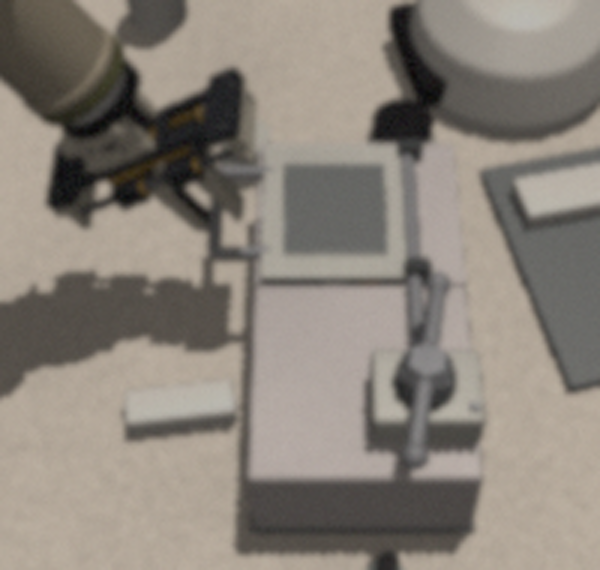

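View pics/w7.png

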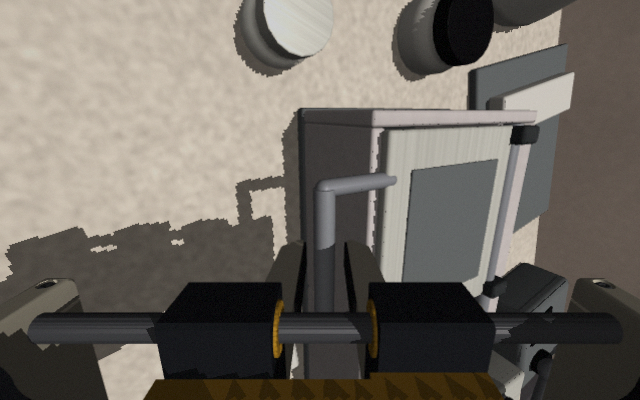

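The scene view shows the flap level on the box. The wrist view shows the handle bar at column 325, free between the open fingers. Withdrawing.

Emit:
drive_tool:
  plan:
    - {"claw":0.75,"linear":[0,0,-1],"angular":[0,0,0]}
    - {"claw":0.75,"linear":[0,0,-2],"angular":[0,0,0]}
    - {"claw":0.75,"linear":[0,0,-3],"angular":[0,0,0]}
    - {"claw":0.75,"linear":[0,0,-4],"angular":[0,0,0]}
    - {"claw":0.75,"linear":[0,0,-4],"angular":[0,0,0]}
    - {"claw":0.75,"linear":[0,0,0],"angular":[0,0,0]}
    - {"claw":0.75,"linear":[0,0,0],"angular":[0,0,0]}

```text
t: 18.48
tool_pos: [0.4185, 0.0993, 0.2134]
orientation: [2.107, 1.673, 0.449]
force: [-0.5, 0.1, -0.6]
opening: 0.0229
```

```bash
python3 - <<'E'
from h import *
print(read_state()["force"])
c=read_camera("scene"); crop(c,210,130,410,320,3,"pics/s8.png")
c=read_camera("top"); crop(c,60,60,600,300,1.4,"pics/t8.png")
c=read_camera("wrist"); crop(c,0,0,640,400,1,"pics/w8.png")
for a in (0,.03,.06): print(a,proj(c,[W([55-170*np.cos(a),y,105+170*np.sin(a)]) for y in (0,90)]).round(1).tolist())
E
```

```text
[-0.50659398  0.09104796 -0.58853055]
0 [[322.4, 240.4], [322.2, 155.9]]
0.03 [[324.9, 242.2], [324.9, 156.5]]
0.06 [[327.5, 243.9], [327.8, 157.2]]
```

View pics/s8.png

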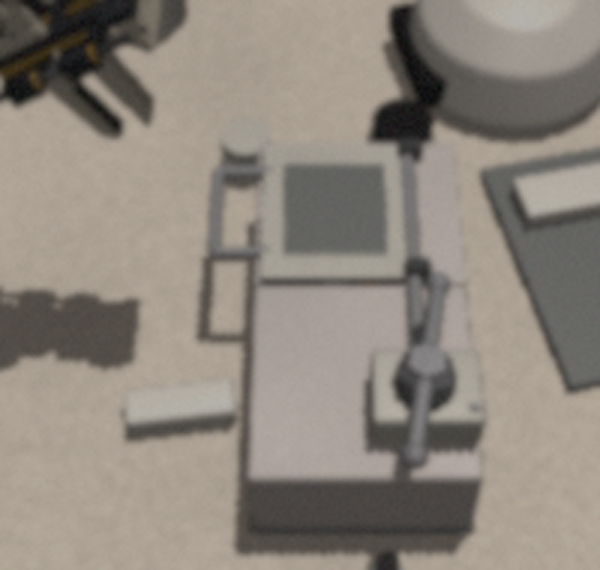

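View pics/t8.png

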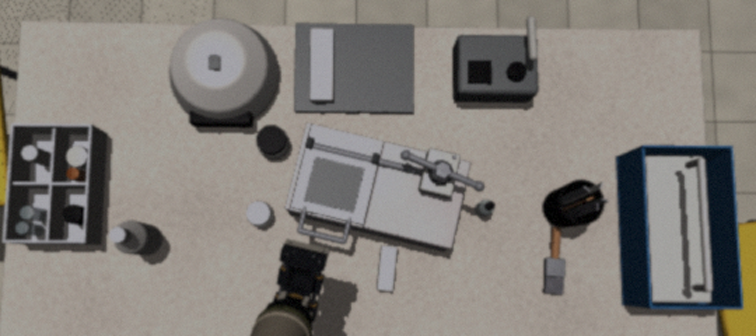

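View pics/w8.png

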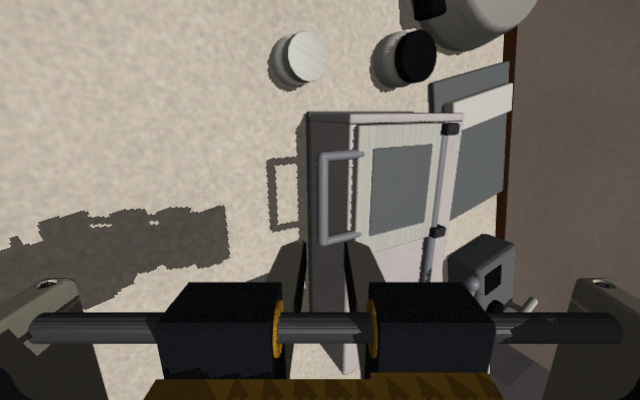

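The handle shows at (323,155) to (323,240), which matches angle 0. The lock bar is still turned, the bystanders look unmoved, and the arm is clear. Handing in.

```bash
python3 -c "
from plant import *
print(close_job())"
```

```text
the job is handed in; nothing more can be done
None
```

The lock is undone and the flap is shut. I handed the job in at about 18.6 s; it gave no verdict.

- **Lock:** I tried the counter-clockwise way (seen from above) first. It gave at about 5 N well past 0.2 rad, so that was the loosening way. I turned the cross-bar until the force rose to about 12 N at the stop, roughly 1.4 rad by pose and pictures.
- **Flap:** I gripped the handle and carried it along its arc at about 0.5 rad/s, easing the last part down slowly against the spring. I then relaxed, opened the fingers slightly and withdrew.
- **Last checks:** The wrist picture puts the handle at about 0 rad. The cross-bar is still turned, the bystanders looked unmoved by eye in the pictures, and the force on the tool is about 0.
- **Off plan:** While looking for the flap's closed stop I pressed it to about 59 N at the wrist before backing off. That is below the 120 N wrist limit, and the picture afterwards shows the flap level on the box.

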